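Start a held insulation test on the electronics bench

ROBOT

A 6-joint arm with a two-finger parallel gripper is mounted at the origin on the work surface. World frame = base frame: x ahead of the robot, y to its left, z up, the work surface at z = 0. Lengths are in m, angles in rad, forces in N, time in s.
With the tool pointing down it reaches from about 0.35 to 0.775 m from the base axis. Payload 5.5 kg.
Tool frame: the origin (TCP) lies at the very end of the fingers, on their centre line; the grasp point (between the pads) lies 19 mm behind it; z points along the fingers, y is the line along which they close (so a half turn about z gives the same grasp; the last joint's range is limited). The gripper opens to 85 mm and grips with 20 to 120 N. Pads are 22 mm wide; open, the fingers measure 114 mm over their backs; the gripper's body (76 mm by 85 mm) begins 54 mm behind the grasp point. The pads swing forward as they close: fully open they stand 13 mm farther back than shut.
Start: joints at [1.129, 0.313, 0.046, 1.304, 0, 1.431], TCP at [0.171, 0.549, 0.231] pointing down, gripper open.
Joint ranges: [-2.76, 2.76], [-0.86, 1.69], [-1.03, 1.26], [-2.2, 2.34], [-1.47, 1.5], [-3.14, 3.14]. Speed limits (rad/s): [2.57, 2.57, 3.14, 3.14, 3.14, 3.14].

INTERFACE

Orientations are given as a unit quaternion [x, y, z, w].
In Python, from cell import robot, viewer, nets gives the robot as it stands.
- The arm moves only by the tool jog_arm, never from a script. Its argument "motion" is a list of rows, each a list of 7 numbers: the shift along the tool's x, y, z in m, then the turn, a rotation vector about the tool's x, y, z in rad, then the gripper command: -1 is shut, 1 is fully open, values between are in proportion. A call has 1 to 5 rows; each row shifts and turns the commanded pose from where the row before left it, along the tool's axes as they then stand; what a row does not reach is not made up. A row lasts 1/10 s, in which the tool goes at most 50 mm and 8.59 degrees, less where a joint would pass 70% of its speed; a pose out of reach is approached as far as the arm can. A call is refused whole if a number of a shift passes 0.05 or a number of a turn 0.15, either way. A call with a gripper value outside its range is refused whole. The fingers move at their own pace and stop on an object; "newtons" is the grip in N (left out, the last holds). Time passes only in rows, so rows that do not move let the fingers close. It gives the time, the measured TCP pose, the force, the opening and the grip force at its end, in the units of the state.
- robot.get_state(): the state, without advancing time (a new reading comes with each control period).
- viewer.capture(name): name is "scene" or "top" or "wrist"; returns (picture, depth): 400x640x3 uint8, red, green, blue; 400x640 float32, m along the optical axis (not along the pixel's ray), 0 where there is no reading.
- viewer.camera_params(name): a dict with "fx", "fy", "cx", "cy" (pixels), "origin" and "attitude" of the camera in the world. Camera axes: x right, y down, z forward; pixel columns grow to the right and rows downward; lengths in m; the calibration is good to about 2 mm. A picture is of the moment at which its call begins: read the wrist's pose just before it. camera_params takes no time and is no camera call; for the wrist camera it gives the pose at the moment of the call.
- robot.sign_off(): hands the job in; it is judged then, once.
Trained networks look in the newest picture that a camera, given by its name, has taken for a name from the list of things; names that differ only in an ending like _2 or _b are one class to them, and where a whole thing is asked for, a point or a joint stands for the part that bears it (a point fixed in the world has none). Each returns a list of dicts, best first, with "confidence" (0 to 1); they miss things now and then, are a little off and sometimes report something else, mostly with a low value. They report only what shows in the picture. A call takes as long as a camera call.
- nets.masks_of(camera, thing): "mask" (400x640 bool, what is visible of it) and "box" ([left, top, right, bottom] in pixels, round what is visible of it).
The state is a dict: "time_s": time; "joints": joint angles; "qd": joint speeds; "tau": joint torques, N m; "tcp_pos": TCP position; "eef_rot": TCP orientation; "contact_force": force on the tool from outside, world axes, zero at the start; "moment": the same for the moment, N m; "width": finger opening in m; "finger_force": force on a finger pad.
Only numpy, scipy, OpenCV 4.12 (cv2) and the standard library are available. Lean on these libraries where they do the work, as an engineer would, in place of code of your own. Each camera call takes 0.05 s, during which the arm holds its last target. There are 200 camera calls.

TASK

Start the insulation test of the power module that lies in the test box: push the clear safety hood down until it is fully shut, then switch the tester on by pressing the raised end of its rocker right in, then press the flat round test key fully down and keep it there; the program finishes while still holding this key down. Keep off the test key before the hood is shut and the tester is on, never press the square stop key next to it, do not lift the hood further open, and pick up nothing: the module and the loose things on the bench stay where they are.

Things in the scene. Friction and masses are not known exactly. Their poses are not given: they have to be found in the camera images.
- console: Insulation tester, grey console fixed to the bench, 220 deep (x) x 280 wide (y). Origin: centre of underside; x away from the operator, y to the operator's left. Panel rises away from him at 0.26 rad, from 50 mm height at x -110 to 93 at x +50, then flat top at 93. Left to right: rocker (y +85), fixed knob 21 across, 18 tall (y +30), stop key (y -30), test key (y -100); display above.
- rocker (a joint): Mains rocker, left on the panel, grey, 40 mm long (y) x 26 wide, rocks left-right about its middle. 0 = off (as at the start): its left (+y) half stands up, end 6 mm above the right half, which is parallel to the panel, 4 mm above it. 0.30 rad = on: left half pressed in, parallel to the panel, 4 mm above it. On is above 0.25. Stays where left; about 4 N at its end. Frame round it 2 mm high.
- rocker_raised (a point): Point on the top face of the rocker's left half (the raised one, to be pressed), 16 mm from its middle and 4 mm from its left end. Moves with the rocker, down by about 5 mm.
- test_key (a joint): Travel of the test key (m), square to the sloping panel: 0 = up, 0.006 = fully down; down is over 0.0045. Flat round grey key, 36 mm across, 12 mm above the panel when up, in a steel ring 44 across and 3 high; the rightmost control. Spring: 3 N to start, 6 N fully down; comes up when let go.
- test_key_top (a point): Centre of the test key's top face; its z axis is square to the panel (pointing up and towards the operator), x up the slope, y to the operator's left.
- stop_key (a joint): Travel of the stop key (m), 0 = up, 0.006 = down: square, 30 x 30 mm, 12 mm above the panel, 70 mm to the left of the test key. Not to be pressed.
- stop_key_top (a point): Centre of the stop key's top face.
- test_box: Test box, fixed to the bench: an aluminium base plate 210 mm deep (x), 250 mm wide (y), 30 mm high, under the clear hood. Origin: centre of its underside; x points away from the operator, y to the operator's left. The tester and the box stand side by side, either one on the left.
- hood (a joint): Hood angle (rad): 0 = fully shut on the base plate (below 0.03 counts), grows upwards; starts at 0.3 to 0.6. Clear plastic cover in a frame of 12 mm steel bars, 200 deep, 240 wide, 60 mm high, 0.5 kg, hinged along its lower far edge. Stiff hinge (0.75 N m) holds it at any angle; pushed down near the front it closes with a few newtons.
- hood_front (a point): Middle of the hood's upper front edge (moves with it): 200 mm before and 60 above the hinge line when shut, the top then 91 mm above the bench. The top is flat, can be pushed anywhere near this edge. A ledge 90 mm wide sticks out 14 mm from the front face, 17 mm above its lower edge.
- hood_hinge (a point): Middle of the hinge line, at the far side of the test box, 31 mm above the bench; the hinge line runs along the box's y axis.
- module: Power module under test, loose: aluminium case 70 x 110 x 32 mm with a black terminal block (top at 37 mm), lying in the nest of the test box. Origin: centre of its underside.
- bottle: Bystander: white cleaner bottle, 40 mm across, 120 mm tall, standing between tester and test box. Origin: centre of its underside.
- tape: Bystander: roll of black tape, 52 mm across, 18 mm high, lying on the flat top of the tester. Origin: centre of its underside.
- screwdriver: Bystander: screwdriver lying on the bench before the equipment.
- cutters: Bystander: side cutters with blue handles, about 140 mm long and 12 mm thick, lying on the bench before the equipment.
- spool: Bystander: solder spool, 56 mm across, 44 mm high, standing before the equipment. Origin: centre of its underside.
- multimeter: Bystander: hand multimeter 160 x 78 x 39 mm, lying on the bench at the right. Origin: centre of its underside.
- bin: Bystander: green bin of terminals, 120 x 80 x 50 mm, on the bench at the left. Origin: centre of its underside.

How it is judged:
On the way, in this order (a step that is already met when the one before it is completed fails the run):
1. the hood is fully shut (value of joint hood below 0.03 rad), for 0.2 s.
2. the rocker is pressed to on, the hood still shut (value of joint rocker above 0.25 rad and value of joint hood below 0.03 rad), for 0.2 s.
3. the round test key is pressed down by the fingers and held, hood shut and tester on (all of step 2 and value of joint test_key above 0.0045 m and contact force between the fingers and test_key above 1 N), for 0.5 s.
At the end, for the whole second after the job is handed in: Hood below 0.03 rad, rocker above 0.25 rad, test key pressed more than 4.5 mm by the fingers with over 1 N, all kept for the last second; stop key up (under 2 mm); module within 12 mm and every loose thing within 20 mm of where it was (all of step 3 and value of joint stop_key below 0.002 m and linear speed of module below 0.02 m/s and distance of each of bottle, tape, screwdriver, cutters, spool, multimeter, bin from where it was at the start of the episode below 0.02 m and distance of module from where it was at the start of the episode below 0.012 m); the arm keeps its last pose, push and grip.
It fails at once if the stop key is pressed (over 3 mm) (value of joint stop_key above 0.003 m).
It fails at once if the test key is pressed (over 3 mm) before the hood is shut and the tester on (value of joint test_key above 0.003 m and (value of joint hood above 0.06 rad or value of joint rocker below 0.2 rad)).
It fails at once if the rocker is switched on while the hood is open (value of joint rocker above 0.2 rad and value of joint hood above 0.06 rad).
It fails at once if the hood is lifted further open than it stood at the start (value of joint hood above 0.65 rad or (value of joint hood above 0.45 rad and distance of hood_front from where it was at the start of the episode above 0.036 m) or (value of joint hood above 0.52 rad and distance of hood_front from where it was at the start of the episode above 0.022 m) or (value of joint hood above 0.6 rad and distance of hood_front from where it was at the start of the episode above 0.01 m)).
It fails at once if the module (over 12 mm) or another loose thing (over 20 mm) is picked up or shifted (distance of module from where it was at the start of the episode above 0.012 m or distance of any of bottle, tape, screwdriver, cutters, spool, multimeter, bin from where it was at the start of the episode above 0.02 m).
It also fails if it takes over 51 s, if anything falls off the work surface, if the arm or the gripper's body presses on something with over 40 N, if the wrist force passes 120 N, or if a joint passes its speed limit or range.

## Working session

There is one attempt and no reset: what is moved stays moved. The work goes in short steps, Python scripts to look and compute and a tool call to move; the robot and the scene stay as the last step left them, time stands still between calls to the robot, and variables do not carry over. Pictures are saved under pics/ and viewed, at most 10 in all, crops included, and the job is handed in when it is done.

Besides the shell and the picture viewer there is one more tool, called by a JSON object that holds its "op" and its "data". jog_arm: Moves the arm, as the interface text tells. Its arguments: {"type":"object","properties":{"motion":{"type":"array"},"newtons":{"type":"number"}},"required":["motion"]}

```bash
mkdir -p pics
cat > h.py <<'E'
import numpy as np, cv2
from scipy.spatial.transform import Rotation as R
from cell import robot, viewer, nets
def att(a):
    a=np.array(a); return a if a.shape==(3,3) else R.from_quat(a).as_matrix()
def cloud(cam,depth):
    p=viewer.camera_params(cam); v,u=np.mgrid[:400,:640]
    c=np.stack([(u-p['cx'])/p['fx']*depth,(v-p['cy'])/p['fy']*depth,depth],-1)
    return c@att(p['attitude']).T+np.array(p['origin'])
def project(cam,P):
    p=viewer.camera_params(cam); c=(np.array(P)-p['origin'])@att(p['attitude'])
    return c[...,0]/c[...,2]*p['fx']+p['cx'], c[...,1]/c[...,2]*p['fy']+p['cy']
E
python3 - <<'E'
from h import *
for cam in ['scene','top']:
    im,d=viewer.capture(cam); cv2.imwrite(f'pics/{cam}.png',im[...,::-1]); P=cloud(cam,d); np.save(f'{cam}.npy',P)
    print(cam,viewer.camera_params(cam)['origin'])
    for n in ['console','rocker','test_key','stop_key','test_box','hood','bottle','tape','spool','module']:
        for r in nets.masks_of(cam,n)[:1]:
            m=r['mask']&(d>0); q=P[m]
            print(n,round(r['confidence'],2),r['box'],np.median(q,0).round(3),np.percentile(q,2,axis=0).round(3),np.percentile(q,98,axis=0).round(3))
s=robot.get_state(); print(s['time_s'],s['tcp_pos'],s['eef_rot'],s['width'])
E
```

```text
scene [ 1.53435943 -0.42367978  0.98536563]
console 0.64 [187.7, 216.1, 304.1, 297.0] [ 0.628 -0.254  0.076] [ 0.454 -0.392  0.007] [ 0.672 -0.121  0.095]
rocker 0.52 [264.5, 224.6, 281.2, 230.7] [ 0.523 -0.158  0.076] [ 0.506 -0.177  0.069] [ 0.534 -0.141  0.081]
test_key 0.49 [196.4, 225.3, 212.7, 233.8] [ 0.472 -0.337  0.074] [ 0.453 -0.353  0.069] [ 0.484 -0.32   0.08 ]
stop_key 0.5 [224.2, 223.4, 233.7, 232.1] [ 0.485 -0.268  0.074] [ 0.457 -0.282  0.063] [ 0.493 -0.252  0.08 ]
test_box 0.83 [357.1, 168.3, 480.0, 266.1] [0.662 0.204 0.118] [0.54  0.109 0.008] [0.74  0.351 0.187]
hood 0.65 [369.2, 164.2, 480.4, 258.3] [0.661 0.218 0.13 ] [0.575 0.115 0.054] [0.742 0.351 0.188]
bottle 0.86 [330.3, 215.5, 344.0, 252.3] [0.605 0.    0.06 ] [ 0.587 -0.014  0.006] [0.614 0.021 0.12 ]
tape 0.72 [219.2, 223.4, 235.6, 231.8] [ 0.483 -0.267  0.075] [ 0.45  -0.281  0.061] [ 0.494 -0.254  0.081]
spool 0.7 [302.0, 190.5, 321.0, 216.4] [ 0.415 -0.007  0.04 ] [ 0.381 -0.029  0.001] [0.431 0.022 0.048]
top [0.2193902  0.0168957  1.86633861]
console 0.94 [340.2, 160.5, 430.5, 238.1] [ 0.54  -0.2
[... 449 characters left out ...]
26] [0.5   0.11  0.017] [0.736 0.347 0.189]
hood 0.6 [214.4, 142.8, 289.7, 193.2] [0.626 0.233 0.149] [0.54  0.116 0.083] [0.736 0.347 0.19 ]
bottle 0.48 [357.3, 203.8, 370.8, 209.7] [ 0.517 -0.163  0.074] [ 0.504 -0.181  0.064] [ 0.531 -0.142  0.085]
tape 0.56 [408.0, 218.9, 416.4, 228.2] [ 0.464 -0.338  0.073] [ 0.449 -0.354  0.061] [ 0.48  -0.323  0.082]
spool 0.56 [310.1, 234.9, 324.3, 243.1] [ 0.402 -0.008  0.043] [ 0.378 -0.034  0.002] [0.427 0.016 0.054]
module 0.39 [410.3, 216.2, 419.5, 227.3] [ 0.465 -0.337  0.074] [ 0.452 -0.353  0.065] [ 0.479 -0.323  0.082]
1.1 [0.17090252 0.54904151 0.23131012] [ 1.50306412e-01  9.88639460e-01  3.31987522e-05 -7.44045930e-06] 0.08527396854800141
```

Run:
```python
import cv2
a=cv2.imread('pics/top.png'); cv2.imwrite('pics/top_c.png',cv2.resize(a[120:270,190:450],None,fx=3,fy=3,interpolation=cv2.INTER_CUBIC))
a=cv2.imread('pics/scene.png'); cv2.imwrite('pics/sc_c.png',cv2.resize(a[130:310,170:500],None,fx=2.4,fy=2.4,interpolation=cv2.INTER_CUBIC))
```

```text
(no output)
```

View pics/top_c.png

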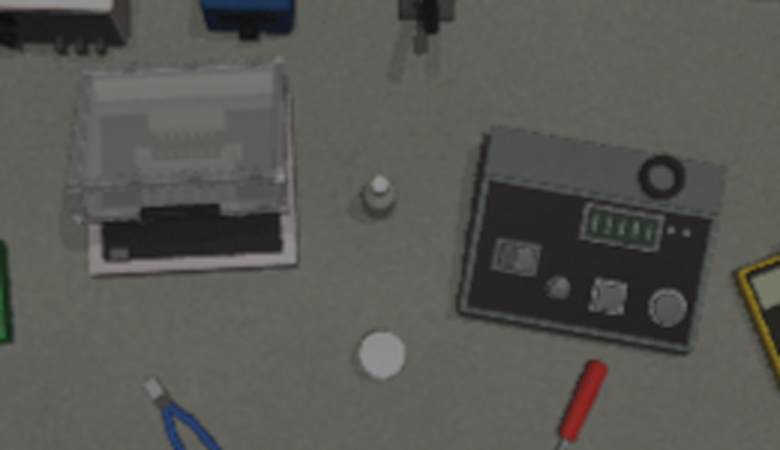

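View pics/sc_c.png

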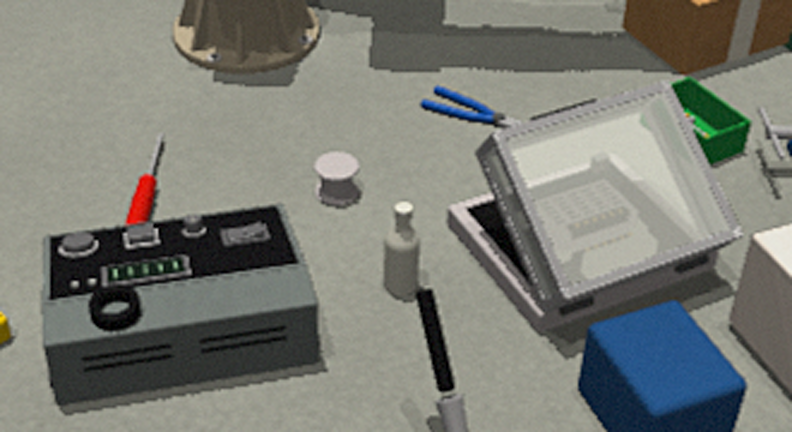

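Run:
```python
from h import *
for cam in ['top','scene']:
    P=np.load(cam+'.npy'); q=P.reshape(-1,3)
    b=q[(q[:,0]>.45)&(q[:,0]<.8)&(q[:,1]>.08)&(q[:,1]<.38)]
    h=b[b[:,2]>.172]; print(cam,len(h),h.mean(0).round(3),h.min(0).round(3),h.max(0).round(3),np.polyfit(h[:,1],h[:,0],1).round(3))
    # profile of highest points by x
    for x in np.arange(.48,.78,.02):
        k=b[abs(b[:,0]-x)<.01]
        if len(k)>5: print(round(x,2),np.percentile(k[:,2],[5,50,97]).round(3),k[k[:,2]>.025][:,1].min().round(3),k[k[:,2]>.025][:,1].max().round(3))
    # base plate
    k=b[(abs(b[:,2]-.03)<.004)]; print('base',k.min(0).round(3),k.max(0).round(3))
    c=q[(abs(q[:,2]-.093)<.004)&(q[:,1]<-.08)&(q[:,1]>-.42)&(q[:,0]>.4)&(q[:,0]<.72)]
    print('flat top',cv2.minAreaRect((c[:,:2]*1000).astype(np.float32)))
```

```text
top 691 [0.581 0.227 0.182] [0.541 0.108 0.172] [0.621 0.349 0.197] [-0.086  0.601]Traceback (most recent call last):
  File "<stdin>", line 9, in <module>
    return umr_minimum(a, axis, None, out, keepdims, initial, where)
ValueError: zero-size array to reduction operation minimum which has no identity
```

{"op": "jog_arm", "data": {"motion": [[-0.03,-0.012,0.01,0,0,0,-1],[-0.044,-0.017,0,0,0,0,-1],[-0.044,-0.017,0,0,0,0,-1],[-0.044,-0.017,0,0,0,0,-1],[-0.044,-0.017,0,0,0,0,-1]], "newtons": 40}}

```text
time_s: 1.6
tcp_pos: [0.345, 0.4103, 0.2215]
eef_rot: [0.15, 0.989, 0.0, 0.0]
contact_force: [0.6, 0.6, 0.1]
width: 0.0122
finger_force: 0.0
```

{"op": "jog_arm", "data": {"motion": [[-0.044,-0.017,-0.01,0,0,0,-1],[-0.044,-0.017,0,0,0,0,-1],[-0.044,-0.017,0,0,0,0,-1],[-0.044,-0.017,0,0,0,0,-1],[-0.044,-0.017,0,0,0,0,-1]]}}

```text
time_s: 2.1
tcp_pos: [0.53, 0.2634, 0.2315]
eef_rot: [0.15, 0.989, 0.0, 0.0]
contact_force: [0.3, 0.8, 0.1]
width: 0.0
finger_force: 0.0
```

{"op": "jog_arm", "data": {"motion": [[-0.044,-0.017,0,0,0,0,-1],[-0.02,-0.009,0,0,0,0,-1],[0,0,0,0,0,-0.14,-1]]}}

```text
time_s: 2.4
tcp_pos: [0.5844, 0.2184, 0.2305]
eef_rot: [0.082, 0.997, -0.0, -0.0]
contact_force: [0.7, 1.1, -0.1]
width: 0.0001
finger_force: 0.0
```

{"op": "jog_arm", "data": {"motion": [[0,0,0.03,0,0,0,-1],[0,0,0.015,0,0,0,-1],[0,0,0.01,0,0,0,-1],[0,0,0.005,0,0,0,-1],[0,0,0,0,0,0,-1]]}}

```text
time_s: 2.9
tcp_pos: [0.5817, 0.2213, 0.171]
eef_rot: [0.081, 0.997, 0.0, -0.0]
contact_force: [0.2, 0.1, 0.5]
width: 0.0
finger_force: 0.0
```

Run:
```python
from h import *
a,d=viewer.capture('scene'); cv2.imwrite('pics/s2.png',cv2.resize(a[110:290,300:560],None,fx=3,fy=3))
```

```text
(no output)
```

View pics/s2.png

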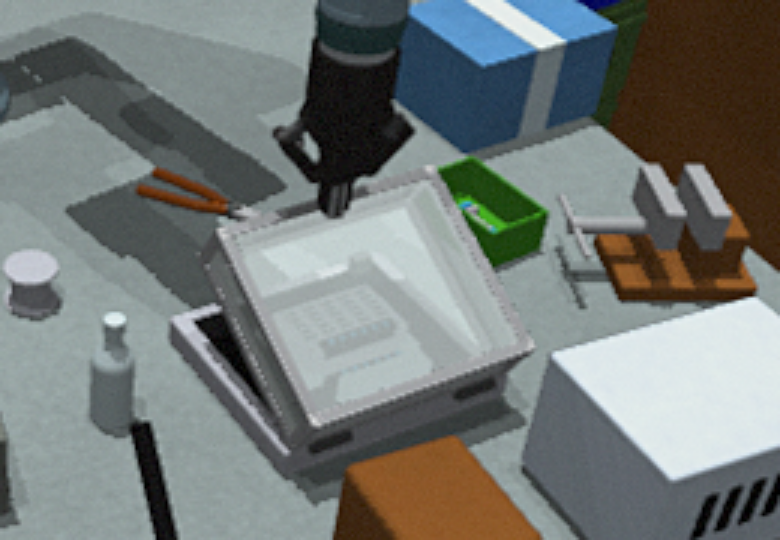

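{"op": "jog_arm", "data": {"motion": [[0.009,0,0.01,0,0,0,-1],[0.009,0,0.01,0,0,0,-1],[0.008,0,0.01,0,0,0,-1],[0.007,0,0.01,0,0,0,-1],[0.006,0,0.01,0,0,0,-1]]}}

```text
time_s: 3.45
tcp_pos: [0.5442, 0.2274, 0.1217]
eef_rot: [0.081, 0.997, 0.0, 0.001]
contact_force: [0.7, -2.1, 2.7]
width: 0.0001
finger_force: 0.8
```

{"op": "jog_arm", "data": {"motion": [[0.005,0,0.01,0,0,0,-1],[0.004,0,0.01,0,0,0,-1],[0.002,0,0.009,0,0,0,-1],[0,0,0.006,0,0,0,-1],[0,0,0,0,0,0,-1]]}}

```text
time_s: 3.95
tcp_pos: [0.5316, 0.2292, 0.0899]
eef_rot: [0.081, 0.997, 0.0, 0.0]
contact_force: [-11.6, -3.1, 28.4]
width: 0.0004
finger_force: 14.5
```

Run:
```python
from h import *
a,d=viewer.capture('scene'); cv2.imwrite('pics/s3.png',cv2.resize(a[110:290,300:560,::-1],None,fx=3,fy=3))
print(robot.get_state()['contact_force'])
```

```text
[-12.06268072  -3.45763001  28.83919367]
```

View pics/s3.png

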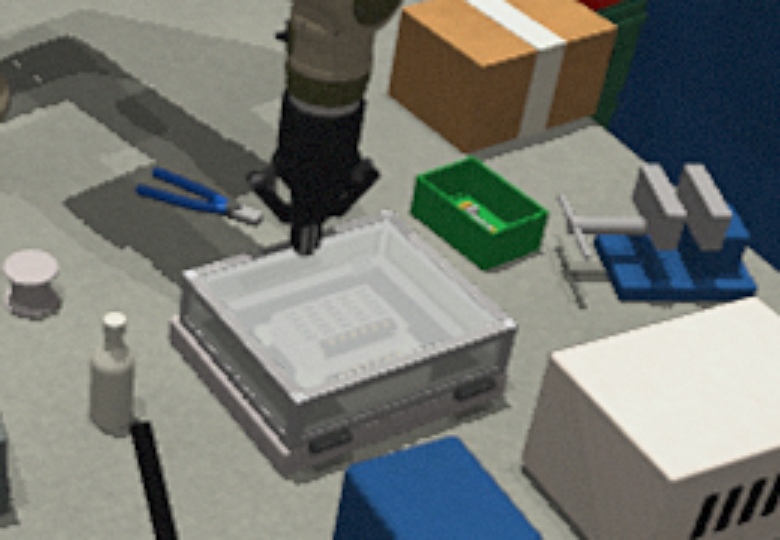

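{"op": "jog_arm", "data": {"motion": [[0,0,-0.02,0,0,0,-1],[0,0,-0.04,0,0,0,-1],[0,0,-0.045,0,0,0,-1],[0,-0.02,-0.04,0,0,0,-1],[-0.005,-0.045,-0.01,0,0,0,-1]]}}

```text
time_s: 4.5
tcp_pos: [0.5295, 0.1664, 0.2458]
eef_rot: [0.078, 0.997, 0.002, 0.004]
contact_force: [1.6, -0.3, -0.7]
width: -0.0001
finger_force: 0.0
```

{"op": "jog_arm", "data": {"motion": [[-0.005,-0.048,0,0,0,0,-1],[-0.005,-0.048,0,0,0,0,-1],[-0.005,-0.048,0,0,0,0,-1],[-0.005,-0.048,0,0,0,0,-1],[-0.005,-0.048,0,0,0,0,-1]]}}

```text
time_s: 5.0
tcp_pos: [0.5129, -0.0784, 0.2409]
eef_rot: [0.081, 0.997, 0.0, 0.0]
contact_force: [0.1, -0.1, -0.6]
width: 0.0001
finger_force: 0.0
```

{"op": "jog_arm", "data": {"motion": [[-0.005,-0.048,0,0,0,0,-1],[-0.005,-0.048,0,0,0,0,-1],[0,-0.02,0,0,0.13,0,-1],[0,0,0,0,0.13,0,-1],[0,0,0,0,0,0,-1]]}}

```text
time_s: 5.5
tcp_pos: [0.5055, -0.1941, 0.2345]
eef_rot: [0.081, 0.987, 0.013, -0.135]
contact_force: [0.7, 0.1, -0.9]
width: 0.0002
finger_force: 0.0
```

Run:
```python
from h import *
s=robot.get_state(); print(R.from_quat(s['eef_rot']).as_matrix().round(3),s['joints'])
im,d=viewer.capture('wrist'); P=cloud('wrist',d); np.save('w.npy',P); out=im[...,::-1].copy()
for n in ['console','rocker','test_key','stop_key']:
    for r in nets.masks_of('wrist',n)[:2]:
        m=r['mask']&(d>0); q=P[m]; 
        if not len(q): continue
        print(n,round(r['confidence'],2),np.round(r['box']),np.median(q,0).round(4),((np.percentile(q,3,axis=0)+np.percentile(q,97,axis=0))/2).round(4))
cv2.imwrite('pics/w1.png',out)
```

```text
[[-0.951  0.163 -0.264]
 [ 0.156  0.987  0.048]
 [ 0.269  0.004 -0.963]] [-0.47150415  0.4811412   0.26537255  1.61584042 -0.07768593 -0.29835482]
rocker 0.9 [330. 216. 372. 242.] [ 0.5216 -0.1581  0.0758] [ 0.5216 -0.1592  0.0761]
test_key 0.78 [157. 191. 198. 224.] [ 0.4682 -0.336   0.0751] [ 0.4681 -0.3364  0.075 ]
stop_key 0.56 [223. 191. 257. 220.] [ 0.4781 -0.2674  0.0751] [ 0.478  -0.2679  0.074 ]
```

View pics/w1.png

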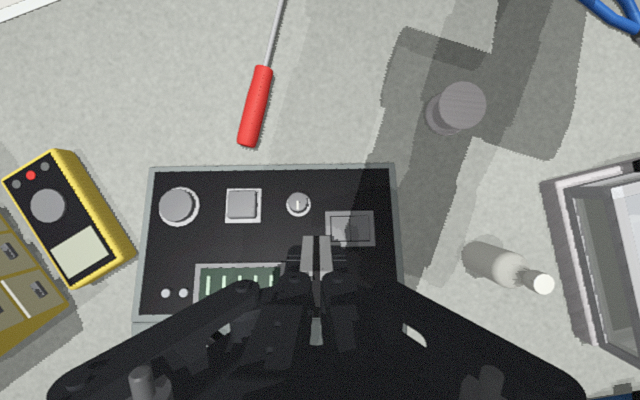

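{"op": "jog_arm", "data": {"motion": [[0,0,0,0,-0.13,0,-1],[0,0,0,0,-0.13,0,-1],[0,0.03,0,0,-0.13,0,-1],[0,0.025,0,0,-0.13,0,-1],[0,0,0,0,0,0,-1]]}}

```text
time_s: 6.25
tcp_pos: [0.5053, -0.1323, 0.2396]
eef_rot: [0.079, 0.988, -0.009, 0.129]
contact_force: [-1.1, 0.4, 0.1]
width: -0.0
finger_force: 0.0
```

```bash
cat > go.py <<'E'
import sys; from h import *
s=robot.get_state(); M=R.from_quat(s['eef_rot']).as_matrix(); print(M.round(3)); print(s['tcp_pos'])
for a in sys.argv[1:]:
    print(a,(M.T@(np.array(eval(a))-s['tcp_pos'])).round(4))
E
python3 go.py "(.514,-.139,.113)" "(.5243,-.1407,.074)" "(.468,-.3364,.0755)"
python3 - <<'E'
from h import *
P=np.load('w.npy').reshape(-1,3)
# panel plane near rocker/keys in console region, robust
q=P[(P[:,0]>.42)&(P[:,0]<.6)&(P[:,1]<-.12)&(P[:,1]>-.38)&(P[:,2]>.045)&(P[:,2]<.095)]
for i in range(8):
    A=np.c_[q[:,:2],np.ones(len(q))]; c=np.linalg.lstsq(A,q[:,2],rcond=None)[0]; r=q[:,2]-A@c
    q=q[abs(r)<max(.0015,1.5*r.std())]
print(len(q),c,r.std(), [ (x,y,round(float(c@[x,y,1]),4)) for x,y in [(.524,-.14),(.468,-.336),(.478,-.268)]])
E
```

```text
[[-0.954  0.158  0.254]
 [ 0.153  0.987 -0.039]
 [-0.257  0.002 -0.966]]
[ 0.50533774 -0.13233967  0.23956183]
(.514,-.139,.113) [ 0.0233 -0.0054  0.1248]
(.5243,-.1407,.074) [ 0.0232 -0.0055  0.1651]
(.468,-.3364,.0755) [ 0.0466 -0.2077  0.157 ]
20110 [ 0.27132771 -0.04065928 -0.07711842] 0.0006579944672529864 [(0.524, -0.14, 0.0707), (0.468, -0.336, 0.0635), (0.478, -0.268, 0.0635)]
```

{"op": "jog_arm", "data": {"motion": [[0.012,-0.003,0.04,0,0,0,-1],[0.011,-0.002,0.04,0,0,0,-1],[0,0,0.035,0,0,0,-1],[0,0,0.025,0,0,0,-1],[0,0,0.01,0,0,0,-1]]}}

```text
time_s: 6.75
tcp_pos: [0.5276, -0.1454, 0.0901]
eef_rot: [0.08, 0.988, -0.011, 0.129]
contact_force: [0.1, 0.3, 1.4]
width: 0.0002
finger_force: 0.0
```

{"op": "jog_arm", "data": {"motion": [[0,0,0.006,0,0,0,-1],[0,0,0.005,0,0,0,-1],[0,0,0.003,0,0,0,-1],[0,0,0,0,0,0,-1]]}}

```text
time_s: 7.15
tcp_pos: [0.533, -0.1466, 0.0782]
eef_rot: [0.08, 0.988, -0.01, 0.13]
contact_force: [-0.0, 1.7, 3.1]
width: -0.0002
finger_force: 1.1
```

```bash
python3 go.py "(.5243,-.1407,.0748)"
```

```text
[[-0.953  0.16   0.256]
 [ 0.155  0.987 -0.041]
 [-0.259  0.    -0.966]]
[ 0.53304735 -0.14657642  0.07819976]
(.5243,-.1407,.0748) [0.0101 0.0044 0.0008]
```

{"op": "jog_arm", "data": {"motion": [[0,0,-0.01,0,0,0,-1],[0.01,0.005,0,0,0,0,-1],[0,0,0,0,0,0,-1],[0,0,0.007,0,0,0,-1],[0,0,0.003,0,0,0,-1]]}}

```text
time_s: 7.65
tcp_pos: [0.5234, -0.14, 0.0739]
eef_rot: [0.08, 0.988, -0.01, 0.129]
contact_force: [-2.0, 2.4, 4.5]
width: 0.0002
finger_force: 2.4
```

{"op": "jog_arm", "data": {"motion": [[0,0,0.001,0,0,0,-1],[0,0,0.001,0,0,0,-1],[0,0,0.001,0,0,0,-1],[0,0,0,0,0,0,-1]]}}

```text
time_s: 8.05
tcp_pos: [0.5238, -0.1399, 0.0728]
eef_rot: [0.08, 0.988, -0.01, 0.129]
contact_force: [-10.9, 4.5, 21.2]
width: -0.0001
finger_force: 11.5
```

```bash
python3 go.py "(.5243,-.1407,.0748)"
```

```text
[[-0.954  0.161  0.254]
 [ 0.156  0.987 -0.041]
 [-0.257  0.    -0.966]]
[ 0.52375898 -0.13994509  0.07284174]
(.5243,-.1407,.0748) [-0.0011 -0.0007 -0.0017]
```

{"op": "jog_arm", "data": {"motion": [[0,0,-0.02,0,0,0,-1],[0,0,-0.04,0,0,0,-1],[0.005,-0.04,0,0,0,0,-1],[0.005,-0.045,0,0,0,0,-1],[0.005,-0.045,0,0,0,0,-1]]}}

```text
time_s: 8.55
tcp_pos: [0.4734, -0.2651, 0.1258]
eef_rot: [0.079, 0.988, -0.011, 0.13]
contact_force: [1.5, 0.1, -0.4]
width: 0.0001
finger_force: 0.0
```

{"op": "jog_arm", "data": {"motion": [[0.005,-0.045,0,0,0,0,-1],[0.002,-0.03,0,0,0,0,-1],[0,0,0,0,0,0,-1],[0,0,0,0,0,0,-1]]}}

```text
time_s: 8.95
tcp_pos: [0.4543, -0.3373, 0.1229]
eef_rot: [0.081, 0.988, -0.01, 0.129]
contact_force: [-0.6, 0.2, 0.2]
width: -0.0001
finger_force: 0.0
```

```bash
python3 go.py "(.468,-.3364,.0752)"
python3 - <<'E'
from h import *
print(robot.get_state()['joints'])
im,d=viewer.capture('wrist'); P=cloud('wrist',d); cv2.imwrite('pics/w2.png',im[...,::-1])
for n in ['rocker','test_key','stop_key']:
    for r in nets.masks_of('wrist',n)[:2]:
        q=P[r['mask']&(d>0)]
        if not len(q): continue
        A=np.c_[q[:,:2],np.ones(len(q))]
        print(n,round(r['confidence'],2),np.round(r['box']),np.median(q,0).round(4),((np.percentile(q,3,axis=0)+np.percentile(q,97,axis=0))/2).round(4))
c=np.array([.27133,-.04066,-.07712]); 
im,d=viewer.capture('top'); 
q=P.reshape(-1,3); Y=np.array([.15,.989,0]); M=np.array([.5216,-.1585,0]); X=np.array([.989,-.15,0])
u=(q-M)@Y; v=(q-M)@X; e=(q[:,2]-np.c_[q[:,:2],np.ones(len(q))]@c)*.966
for a in range(-20,21,5):
    k=(abs(u-a/1e3)<.0025)&(abs(v)<.008)&(abs(e)<.02)
    print(a,k.sum(),np.median(e[k]).round(4) if k.any() else None)
P=cloud('top',d).reshape(-1,3);h=P[(P[:,0]>.5)&(P[:,0]<.72)&(P[:,1]>.11)&(P[:,1]<.35)];print('hood z',np.percentile(h[:,2],[50,90,98]))
E
```

```text
[[-0.954  0.163  0.253]
 [ 0.158  0.987 -0.041]
 [-0.256  0.001 -0.967]]
[ 0.45426065 -0.33731758  0.1229197 ]
(.468,-.3364,.0752) [-0.0007  0.0031  0.0496]
[-0.87082898  0.19118189 -0.42525063  0.75637728  0.16784136 -0.69027946]
rocker 0.9 [540. 223. 602. 262.] [ 0.518  -0.1597  0.0731] [ 0.5187 -0.1583  0.0733]
test_key 0.86 [288. 190. 345. 235.] [ 0.4634 -0.3362  0.0725] [ 0.4646 -0.3366  0.0705]
stop_key 0.6 [391. 190. 443. 233.] [ 0.4737 -0.269   0.0724] [ 0.4748 -0.2686  0.0707]
stop_key 0.51 [539. 225. 600. 260.] [ 0.5184 -0.1588  0.0732] [ 0.5187 -0.1583  0.0735]
-20 312 0.0024
-15 119 0.0067
-10 110 0.0052
-5 100 0.0038
0 108 0.0021
5 149 0.0017
10 136 0.0016
15 148 0.0016
20 94 0.0016
hood z [0.08894882 0.09512571 0.09852536]
```

View pics/w2.png

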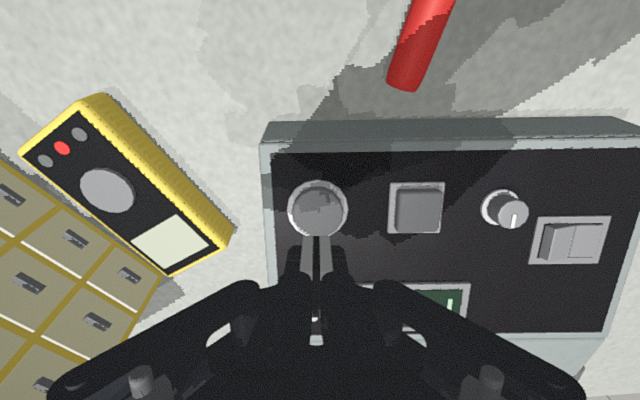

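{"op": "jog_arm", "data": {"motion": [[0.001,0.003,0.015,0,0,0,-1],[0,0,0.02,0,0,0,-1],[0,0,0.01,0,0,0,-1],[0,0,0,0,0,0,-1]]}}

```text
time_s: 9.6
tcp_pos: [0.4654, -0.3339, 0.0785]
eef_rot: [0.08, 0.989, -0.009, 0.128]
contact_force: [-1.5, 0.4, -0.0]
width: 0.0001
finger_force: 0.0
```

{"op": "jog_arm", "data": {"motion": [[0,0,0.004,0,0,0,-1],[0,0,0.003,0,0,0,-1],[0,0,0.002,0,0,0,-1],[0,0,0.002,0,0,0,-1],[0,0,0,0,0,0,-1]]}}

```text
time_s: 10.1
tcp_pos: [0.4691, -0.3362, 0.07]
eef_rot: [0.08, 0.988, -0.011, 0.13]
contact_force: [0.5, 1.4, 5.1]
width: 0.0003
finger_force: 2.6
```

{"op": "jog_arm", "data": {"motion": [[0,0,0.001,0,0,0,-1],[0,0,0.001,0,0,0,-1],[0,0,0.001,0,0,0,-1],[0,0,0,0,0,0,-1],[0,0,0,0,0,0,-1]]}}

```text
time_s: 10.6
tcp_pos: [0.4695, -0.3363, 0.0686]
eef_rot: [0.08, 0.988, -0.011, 0.13]
contact_force: [-7.4, 5.1, 17.6]
width: -0.0
finger_force: 10.0
```

{"op": "jog_arm", "data": {"motion": [[0,0,0,0,0,0,-1],[0,0,0,0,0,0,-1],[0,0,0,0,0,0,-1],[0,0,0,0,0,0,-1],[0,0,0,0,0,0,-1]]}}

```text
time_s: 11.1
tcp_pos: [0.4695, -0.3364, 0.0687]
eef_rot: [0.08, 0.988, -0.011, 0.13]
contact_force: [-7.1, 5.8, 19.3]
width: 0.0
finger_force: 9.9
```

```bash
python3 -c "
from cell import robot
print(robot.get_state()['contact_force']); print(robot.sign_off())"
```

```text
[-7.1428401   5.81078671 19.27836771]
the job is handed in; nothing more can be done
None
```

I pushed the hood shut, switched the rocker on and handed the job in at about 11 s with the test key held down at about 19 N; images confirmed the hood and rocker, the key's full travel is judged from force alone, and sign-off gave no verdict.

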